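# Stop a pine block in the dowelling jig

## Robot

A 7-joint arm with a two-finger parallel gripper is mounted at the origin on a cart in front of the work surface, level with it; the furniture and walls round the work are solid. World frame = base frame: x ahead of the robot, y to its left, z up, the work surface at z = 0. Lengths are in m, angles in rad, forces in N, time in s.
With the tool pointing down it reaches from about 0.425 to 0.825 m from the base axis. Payload 3.6 kg.
Tool frame: the origin (TCP) lies where the fingers leave the gripper's body, on its centre line; the fingertips stand 73 mm ahead of it and the grasp point (between the pads) lies 54 mm ahead of it; z points along the fingers, y is the line along which they close (so a half turn about z gives the same grasp; the last joint's range is limited). The gripper opens to 85 mm and grips with 20 to 120 N. Pads are 22 mm wide; open, the fingers measure 114 mm over their backs; the gripper's body (76 mm by 85 mm) begins 54 mm behind the grasp point. The pads swing forward as they close: fully open they stand 13 mm farther back than shut.
Start: joints at [1.236, 0.615, -0.013, 1.423, 0.008, 1.103, -0.04], TCP at [0.197, -0.619, 0.304] pointing down, gripper open.
Joint ranges: [-3.12, 3.12], [-0.3, 2.06], [-1.34, 1.32], [0.26, 2.42], [-1.36, 4.5], [0.01, 1.98], [-2.84, 2.84]. Speed limits (rad/s): [2.79, 2.79, 3.14, 3.14, 3.14, 3.14, 3.14].

## Interface

Orientations are given as a unit quaternion [x, y, z, w].
In Python, from station import arm, snapshot, camera_info, ticket gives the robot as it stands. Calls block until the motion is done:
- arm.movep(position, orientation): joint-space move of the TCP to a pose.
- arm.line_to(position, velocity=0.15, ori=None): straight line of the TCP; ori=None keeps the orientation; velocity is the mean speed in m/s.
- arm.move_j(angles): joint-space move.
- arm.move_gripper(opening, effort=None): opening from 0.0 (shut) to 1.0 (fully open); effort is the grip in N (None keeps the last); returns when the fingers have stopped.
- arm.pause(seconds).
- arm.ik(position, orientation): joint angles nearest the present ones, or None.
- snapshot(name): name is "side" or "top"; returns the picture (420x560x3 uint8, blue, green, red); there is no depth.
- camera_info(name): a dict with "fx", "fy", "cx", "cy" (pixels), "R" (3x3) and "t" (3): a world point X has camera coordinates R X + t. Camera axes: x right, y down, z forward; pixel columns grow to the right and rows downward; lengths in m; the calibration is good to about 2 mm. A picture is of the moment at which its call begins. camera_info takes no time and is no camera call.
A pose or a line that the arm cannot do raises arm.MotionError and nothing moves.
- ticket.finish_job(): hands the job in; it is judged then, once.
Readings, each from a call of its own:
- arm.read_time(): time.
- arm.read_joint_positions(): joint angles.
- arm.read_dq(): joint speeds.
- arm.read_effort(): joint torques, N m.
- arm.read_tool_pos(): TCP position.
- arm.read_eef_rot(): TCP orientation.
- arm.read_ft_force(): force on the tool from outside, world axes, zero at the start.
- arm.read_wrist_torque(): the same for the moment, N m.
- arm.read_opening(): opening from 0.0 (shut) to 1.0 (fully open).
- arm.read_finger_force(): force on a finger pad.
Only numpy, scipy, OpenCV 4.12 (cv2) and the standard library are available. Lean on these libraries where they do the work, as an engineer would, in place of code of your own. Each camera call takes 0.05 s, during which the arm holds its last target. There are 200 camera calls.

## Task

Set up the dowelling jig for drilling: lay the pine block flat in its work channel, lengthways, between the bushing plate and the sliding stop. Then pull the stop's sprung knob all the way up to its end stop, slide the stop along the rail until it holds the block against the bushing plate, and let the pin drop into the index hole there. Leave the glue bottle standing and the tape measure where it is.

Things in the scene. Friction and masses are not known exactly. Their poses are not given: they have to be found in the camera images.
- jig: Dowelling jig fixed to the bench. Origin on the bench under its grey metal base plate (12 mm thick, x -76 to +81, y -101 to +111 mm). y runs along channel and rail towards the bushing plate, x from channel to rail, z up. Rail: steel bar 20 mm wide at x = +62, top at z = 38 mm, with five index holes at y = -65, -41, -17, +7, +31 mm. Channel: see point channel.
- channel (a point): Point on the channel floor (z = 12 mm), mid-width, at the inner face of the bushing plate; axes as the jig's. Channel: 51 mm wide between steel ledges 4 mm high, 9 mm wide, running to -y. The bushing plate (steel, two drill bushings, 78 x 14 mm, top 52 mm above the bench) closes its +y end. The block held home has its underside centre at y = -45 mm, x = 0, z = 0 from here.
- stop (a joint): Place of the sliding stop along the rail (m): 0 at the start, in the hole farthest from the bushing plate; grows towards the plate, to 0.096. Holes at 0, 0.024, 0.048, 0.072, 0.096, where the stop's face is 140, 116, 92, 68, 44 mm from the plate: the 90 mm block is held by the hole at 0.048. Slides with about 2 N, but is locked while the pin is in a hole.
- stop_face (a point): Centre of the stop arm's face that looks at the bushing plate, mid-channel, 30 mm above the bench; axes as the jig's. The stop is a dark steel saddle on the rail, 36 x 34 mm (x, y), top 48 mm above the bench, with an arm 12 mm thick across the channel, 20 to 42 mm above the bench.
- plunger (a joint): Lift of the sprung index plunger on the stop (m): 0 = pin down in a hole, 0.018 = pulled up to its end stop. A spring pulls it down, 4 N at 0, 9 N at 0.018. The rounded 8 mm pin leaves the hole only above about 0.013. Released between holes it rides on the rail at about 0.013; within 3 mm of a hole it drops in by itself and centres the stop.
- knob (a point): Centre of the plunger's black pull knob above the stop's saddle: upright and round, 27 mm across, 30 mm tall, this point at mid-height; at rest it reaches from 60 to 90 mm above the bench. Nothing beside it; 12 mm below it is the saddle, with a 19 mm wide collar between. Grasp from above across any diameter. Moves with stop and plunger; axes as the jig's.
- block: Loose pine sanding block, 45 x 90 x 28 mm (x, y, z), 0.12 kg, lying flat on the bench. Origin in the middle of its underside, y along its length. Grasp firmly across the 45 mm at mid-length, low down (held only by its top edge it swings); either end may face the bushing plate.
- glue: Bystander: white glue bottle with a tapered orange nozzle, 40 x 46 x 145 mm, standing loose. Origin in the middle of its underside.
- tape: Bystander: yellow pocket tape measure, 36 x 81 x 66 mm, standing loose. Origin in the middle of its underside.

How it is judged:
By the outcome, as a careful person would: the job done as asked, in the order asked, and still so for the second after the job is handed in, with the robot touching nothing.
It also fails if it takes over 51 s, if anything falls off the work surface, if the arm or the gripper's body presses on something with over 40 N, if the wrist force passes 120 N, or if a joint passes its speed limit or range.

## Working session

There is one attempt and no reset: what is moved stays moved. The work goes in short steps, each a Python script; the robot and the scene stay as the last script left them, time stands still between calls to the robot, and variables do not carry over. Pictures are saved under pics/ and viewed, at most 10 in all, crops included, and the job is handed in when it is done.

```bash
mkdir -p pics; python3 - <<'E'
from station import arm, snapshot, camera_info
import cv2
for n in("top","side"):
    cv2.imwrite(f"pics/{n}0.png",snapshot(n)); c=camera_info(n); print(n,c)
print(arm.read_time(),arm.read_tool_pos(),arm.read_eef_rot())
E
```

```text
top {'fx': 382.168813466236, 'fy': 382.168813466236, 'cx': 279.74912105487596, 'cy': 204.83174213491915, 'R': array([[ 0.01533324, -0.99971602, -0.01824205],
       [-0.98805218, -0.01235113, -0.15362403],
       [ 0.15335509,  0.02037965, -0.98796097]]), 't': array([0.21629289, 0.54115517, 0.85589868])}
side {'fx': 542.9318689918885, 'fy': 542.9318689918885, 'cx': 284.87966698782424, 'cy': 212.52520217250026, 'R': array([[-0.89923801, -0.43736391, -0.00915504],
       [-0.16820992,  0.36501376, -0.91568028],
       [ 0.40382722, -0.82187454, -0.4018032 ]]), 't': array([0.59186858, 0.07258082, 1.20833173])}
0.1 [ 0.19679137 -0.6189558   0.30284647] [ 9.88174731e-01  1.53327625e-01 -1.69720222e-04 -1.14510813e-03]
```

View pics/top0.png

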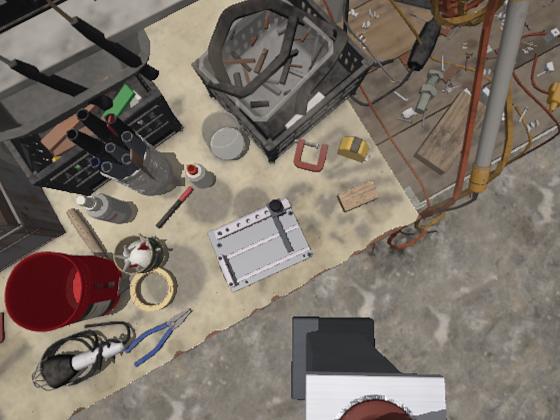

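View pics/side0.png

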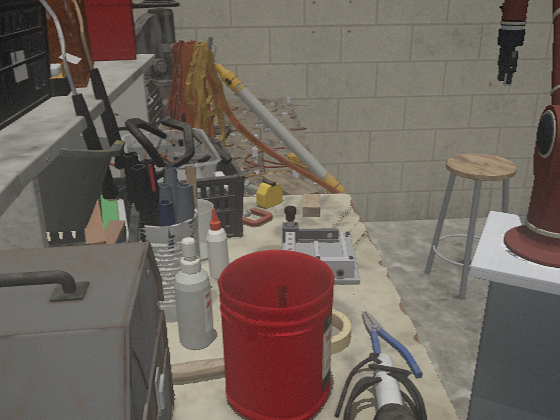

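The top view shows the jig around (260,245), with the knob at (276,207), the block at (357,195), the tape at (352,148) and the glue at (197,175). I'll zoom in.

```bash
python3 - <<'E'
import cv2
a=cv2.imread("pics/top0.png")[165:295,200:390]
cv2.imwrite("pics/top0c.png",cv2.resize(a,None,fx=4,fy=4,interpolation=cv2.INTER_CUBIC))
a=cv2.imread("pics/side0.png")[170:290,260:380]
cv2.imwrite("pics/side0c.png",cv2.resize(a,None,fx=5,fy=5,interpolation=cv2.INTER_CUBIC))
E
```

```text
(no output)
```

View pics/top0c.png

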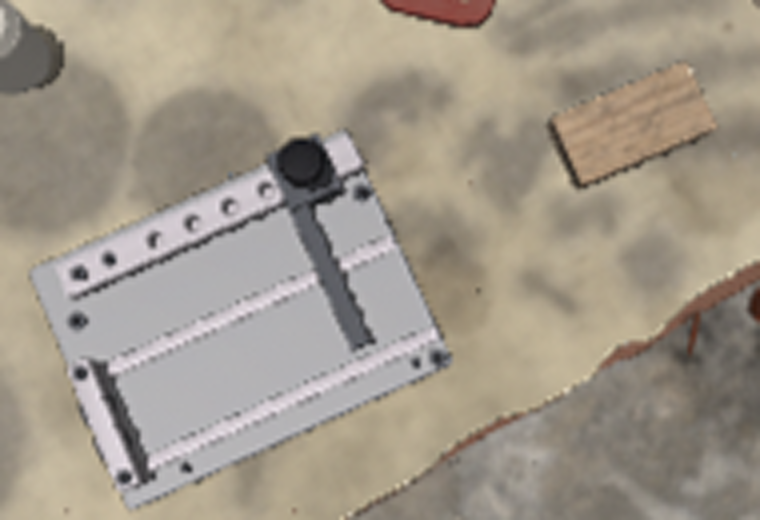

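View pics/side0c.png

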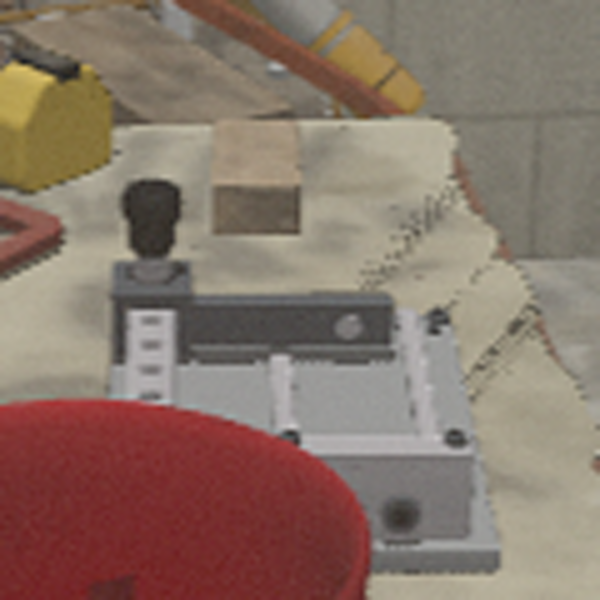

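```bash
cat > h.py <<'E'
import numpy as np
from scipy.spatial.transform import Rotation as Rn
from station import arm, snapshot, camera_info, ticket
def ray(cam,u,v,z):
    c=camera_info(cam); d=c["R"].T@[(u-c["cx"])/c["fx"],(v-c["cy"])/c["fy"],1]; o=-c["R"].T@c["t"]
    return (o+d*(z-o[2])/d[2])[:2]
def T(X,Y,z): return ray("top",200+(X+.5)/4-.5,165+(Y+.5)/4-.5,z)
def S(X,Y,z): return ray("side",260+(X+.5)/5-.5,170+(Y+.5)/5-.5,z)
E
cat > fit.py <<'E'
from h import *
from scipy.optimize import least_squares
m=.001
# pixel pt, z, (jx or None), (jy or None), adds cx, adds cy
P=[(T(31,268,12*m),81,111,0,0),(T(130,510,12*m),-76,111,0,0),(T(452,362,12*m),-76,-101,0,0),
(T(265,188,38*m),62,-41,0,0),(T(230,206,38*m),62,-17,0,0),(T(193,223,38*m),62,7,0,0),(T(154,240,38*m),62,31,0,0),
(T(304,161,90*m),62,-65,0,0),
(T(292,207,42*m),None,-140,0,1),(T(355,348,42*m),None,-140,0,1),(T(93,362,52*m),None,0,0,1),(T(137,480,52*m),None,0,0,1),
(T(115,366,16*m),30,None,1,0),(T(290,287,16*m),30,None,1,0),(T(385,244,16*m),30,None,1,0),
(T(160,457,16*m),-30,None,1,0),(T(300,396,16*m),-30,None,1,0),(T(430,340,16*m),-30,None,1,0)]
Sd=[(S(152,190,90*m),62,-65,0,0),(S(151,320,38*m),62,-41,0,0),(S(150,345,38*m),62,-17,0,0),(S(150,370,38*m),62,7,0,0),(S(150,396,38*m),62,31,0,0)]
def res(p,L):
    o=[]
    for w,jx,jy,a,b in L:
        c,s=np.cos(p[2]),np.sin(p[2]); d=(w-p[:2])*1000; x=c*d[0]+s*d[1]; y=-s*d[0]+c*d[1]
        o+=[x-jx-a*p[3] if jx is not None else 0, y-jy-b*p[4] if jy is not None else 0]
    return np.array(o)
g=T(230,310,12*m)
r=least_squares(res,[*g,.4,-10,80],args=(P,),loss="soft_l1",x_scale=[.01,.01,.1,10,10])
np.set_printoptions(precision=4,suppress=True)
print(r.x); print(r.fun.reshape(-1,2).round(1).tolist()); print("side",res(r.x,Sd).reshape(-1,2).round(1).tolist())
B=np.array([T(*p,28*m) for p in [(550,120),(688,63),(717,127),(580,187)]]); print(B,B.mean(0))
print([np.linalg.norm(B[i]-B[i-1]) for i in range(4)])
d=(B[0]+B[3]-B[1]-B[2]); print("block yaw(y-axis)",np.arctan2(-d[0],d[1]))
print("side block",[S(*p,28*m) for p in [(213,181),(300,183),(298,122),(216,120)]])
E
python3 fit.py
```

```text
[  0.448    0.2662   0.4344 -25.0121  90.4922]
[[-0.6, -2.3], [0.2, -1.4], [1.6, 1.0], [1.3, 0.9], [-0.0, 0.1], [-0.4, 0.1], [-0.2, 1.1], [-1.3, -0.7], [0.0, -0.5], [0.0, -0.5], [0.0, -0.0], [0.0, 2.7], [0.2, 0.0], [0.6, 0.0], [0.9, 0.0], [0.2, 0.0], [-0.9, 0.0], [-2.3, 0.0]]
side [[-0.4, 8.3], [0.1, 7.3], [0.3, 7.8], [0.0, 7.4], [-0.2, 7.1]]
[[ 0.567   0.0868]
 [ 0.6029  0.0037]
 [ 0.564  -0.0128]
 [ 0.5267  0.0693]] [0.5652 0.0368]
[np.float64(0.04397845463989539), np.float64(0.09058122125009643), np.float64(0.04227610744111076), np.float64(0.0901621103592909)]
block yaw(y-axis) 0.41683154210570067
side block [array([0.5675, 0.087 ]), array([0.5272, 0.0712]), array([ 0.5596, -0.0041]), array([0.5999, 0.0113])]
```

```bash
cat >> h.py <<'E'
J=np.array([.448,.2662]); YAW=.4344; CX,CY=-.025,.0912
def W(x,y,z): c,s=np.cos(YAW),np.sin(YAW); return [J[0]+c*x-s*y,J[1]+s*x+c*y,z]
def Q(yaw,flip=0): # tool y along yaw-rotated x axis
    a=yaw+flip*np.pi; c,s=np.cos(a),np.sin(a)
    return Rn.from_matrix(np.array([[-s,c,0],[c,s,0],[0,0,-1]]).T.T).as_quat()
E
python3 - <<'E'
from h import *
BL=[.5652,.0368]
for f in (0,1):
  print(f,Rn.from_quat(Q(.42,f)).as_matrix().round(2).tolist())
  for p,y in [((*BL,.2),.42),((*BL,.08),.42),(W(CX,CY-.05,.2),YAW),(W(CX,CY-.05,.092),YAW),(W(.062,-.065,.13),YAW),(W(.062,-.017,.15),YAW)]:
    q=arm.ik(p,Q(y,f)); print(None if q is None else np.round(q,2))
E
```

```text
0 [[-0.41, 0.91, 0.0], [0.91, 0.41, 0.0], [0.0, 0.0, -1.0]]
[ 0.21  0.66 -0.5   1.78  0.42  0.81 -0.07]
[ 0.11  0.82 -0.34  1.86  0.48  0.55 -0.12]
[-0.1   0.69 -0.9   1.95  0.71  0.86 -0.95]
[-0.5   0.73 -0.25  2.03  0.41  0.43 -0.63]
[-0.13  0.78 -0.53  1.79  0.57  0.73 -0.54]
[-0.16  0.78 -0.62  1.77  0.61  0.79 -0.65]
1 [[0.41, -0.91, 0.0], [-0.91, -0.41, -0.0], [0.0, 0.0, -1.0]]
[-0.27  0.62  0.26  1.8  -0.22  0.75 -2.62]
[-0.3   0.82  0.31  1.87 -0.45  0.53 -2.4 ]
[ 0.02  0.81 -1.15  1.95  0.89  1.01  2.02]
[-0.01  1.05 -1.15  2.02  1.21  1.01  1.77]
[-0.64  0.75  0.31  1.81 -0.35  0.64 -2.83]
[ 0.08  1.   -1.15  1.77  1.02  1.12  2.15]
```

```bash
python3 - <<'E'
from h import *
import cv2
b=[.5652,.0368]; q=Q(.42)
arm.movep([*b,.2],q)
arm.line_to([*b,.081],.15)
print("f",arm.read_ft_force())
arm.move_gripper(0.3,60)
print(arm.read_time(),arm.read_opening(),arm.read_finger_force(),arm.read_ft_force())
arm.line_to([*b,.17],.15)
print(arm.read_opening(),arm.read_finger_force(),arm.read_ft_force(),arm.read_tool_pos())
arm.movep(W(CX,CY-.055,.17),Q(YAW))
a=snapshot("top")[165:315,180:370]; cv2.imwrite("pics/held.png",cv2.resize(a,None,fx=4,fy=4,interpolation=cv2.INTER_CUBIC))
a=snapshot("side")[120:300,220:400];cv2.imwrite("pics/heldS.png",cv2.resize(a,None,fx=3.3,fy=3.3,interpolation=cv2.INTER_CUBIC))
print(arm.read_time(),arm.read_tool_pos(),W(CX,CY-.055,.17))
E
```

```text
f [-0.17586653 -0.12065718 -0.35241861]
4.1833 0.5120804260434423 63.732054233551025 [-1.18857181  0.23115895  5.22916069]
0.5094362470981902 62.93305277824402 [-0.16612544  0.0356103  -0.76409663] [0.56443317 0.03641573 0.16906247]
6.1583 [0.41161048 0.28677082 0.16965117] [np.float64(0.4100865753003648), np.float64(0.28851618756743835), 0.17]
```

View pics/heldS.png

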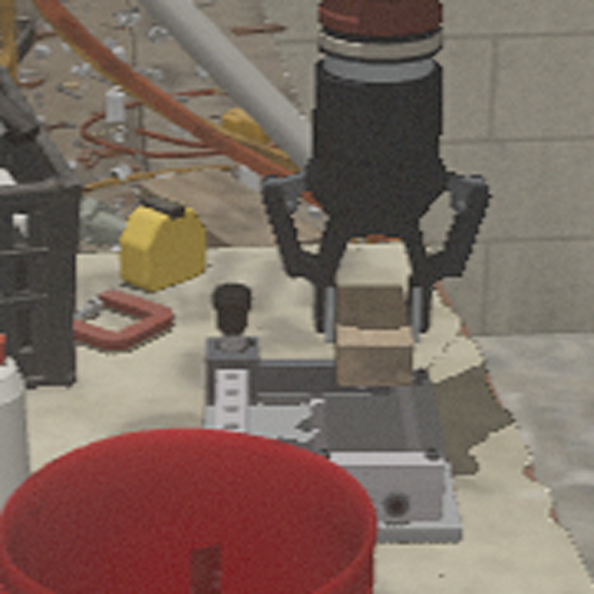

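The side view shows the block between the fingers, but its end face at crop (372,290)–(372,385) looks doubled. I'll check it against the top view.

View pics/held.png

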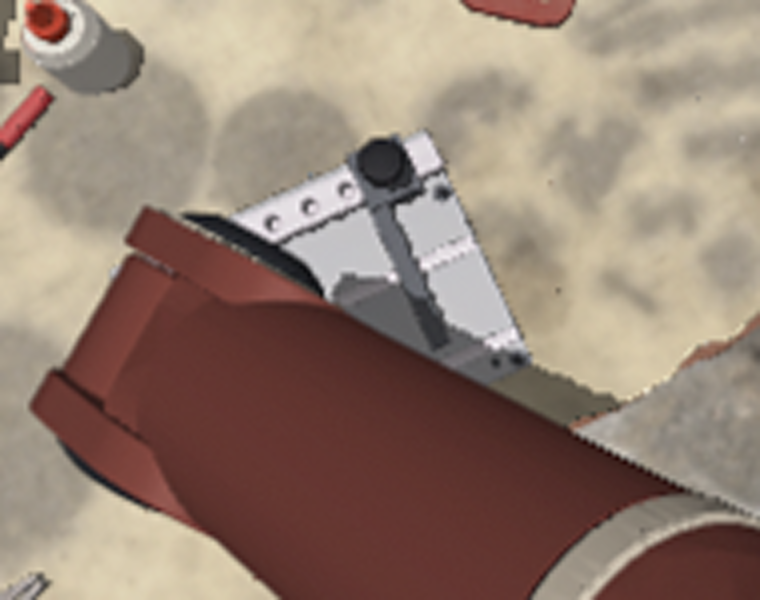

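```bash
python3 - <<'E'
from h import *
c=camera_info("side"); p=arm.read_tool_pos(); r=Rn.from_quat(arm.read_eef_rot()).as_matrix()
print(r.round(3))
for dy in(.045,-.045):
  for dz in(.053,.081):
    for dx in(-.0225,.0225):
      X=c["R"]@(p+r@[dy,dx,dz])+c["t"]; print(dy,dz,dx,((X[0]/X[2]*c["fx"]+c["cx"]-220)*3.3).round(),((X[1]/X[2]*c["fy"]+c["cy"]-120)*3.3).round())
E
```

```text
[[-0.417  0.909  0.   ]
 [ 0.909  0.417 -0.001]
 [-0.001 -0.    -1.   ]]
0.045 0.053 -0.0225 413.0 338.0
0.045 0.053 0.0225 336.0 338.0
0.045 0.081 -0.0225 412.0 381.0
0.045 0.081 0.0225 336.0 381.0
-0.045 0.053 -0.0225 402.0 279.0
-0.045 0.053 0.0225 331.0 279.0
-0.045 0.081 -0.0225 400.0 319.0
-0.045 0.081 0.0225 330.0 319.0
```

The prediction (front face rows 338–381, top 279–338) matches the picture, so the block is level and centred. The "doubling" is just shadow. I'll lower it under force guard.

```bash
python3 - <<'E'
from h import *
q=Q(YAW)
arm.line_to(W(CX,CY-.056,.12),.12,ori=q); arm.pause(.2)
f0=np.array(arm.read_ft_force()); print(arm.read_tool_pos(),W(CX,CY-.056,.12),f0)
z=.102; arm.line_to(W(CX,CY-.056,z),.08)
while z>.0905:
    f=np.array(arm.read_ft_force())-f0; print(round(z,4),arm.read_tool_pos()[2].round(4),f.round(1))
    if f[2]>5: break
    z-=.0015; arm.line_to(W(CX,CY-.056,z),.03)
print(arm.read_time(),arm.read_tool_pos())
E
```

```text
[0.41094738 0.28790949 0.1207946 ] [np.float64(0.41050744150388485), np.float64(0.28760906484214993), 0.12] [-0.53091751 -0.6564915  -1.52051759]
0.102 0.1017 [ 1.6 -0.3  1. ]
0.1005 0.1007 [1.  1.7 0.6]
0.099 0.099 [0.6 0.9 0.4]
0.0975 0.0974 [ 0.5 -0.1  1. ]
0.096 0.0959 [0.2 0.6 0.2]
0.0945 0.0944 [-0.5  0.9 -0.3]
0.093 0.094 [ 0.1 -0.1  8.6]
8.8 [0.41053237 0.28768341 0.09395573]
```

Contact came at TCP height 0.094, which means the underside is about on the floor and past the 0.097 ledge level. Now I'll push the block home against the plate under guard.

```bash
python3 - <<'E'
from h import *
import cv2
jy=np.array([-np.sin(YAW),np.cos(YAW),0]); z=.0938
arm.line_to(W(CX,CY-.056,z),.03); f0=np.array(arm.read_ft_force())
y=CY-.056
while y<CY-.036:
    y+=.0015; arm.line_to(W(CX,y,z),.03); f=(np.array(arm.read_ft_force())-f0); d=np.array(arm.read_tool_pos())-[*J,0]
    print(round(y-CY,4),(d@jy-CY).round(4),(f@jy).round(1),f.round(1))
    if f@jy<-8: break
arm.line_to(W(CX,d@jy-.0003,z),.03)
arm.move_gripper(1.0); print(arm.read_opening())
p=arm.read_tool_pos()
arm.line_to([p[0],p[1],.19],.2)
arm.movep(W(.062,-.065,.19),Q(YAW)); print(arm.read_time())
a=snapshot("side")[170:290,260:380];cv2.imwrite("pics/placedS.png",cv2.resize(a,None,fx=5,fy=5,interpolation=cv2.INTER_CUBIC))
a=snapshot("top")[165:315,180:370]; cv2.imwrite("pics/placed.png",cv2.resize(a,None,fx=4,fy=4,interpolation=cv2.INTER_CUBIC))
E
```

```text
-0.0545 -0.055 -3.3 [ 1.4 -3.   1.6]
-0.053 -0.0535 -3.5 [ 1.8 -3.   3.2]
-0.0515 -0.0519 -3.1 [ 2.5 -2.2  1.1]
-0.05 -0.0504 -3.4 [ 0.9 -3.3  2.5]
-0.0485 -0.0489 -3.0 [ 2.2 -2.3  1.7]
-0.047 -0.0474 -3.7 [ 2.2 -3.1  2. ]
-0.0455 -0.0459 -3.0 [ 1.8 -2.4  1.7]
-0.044 -0.0444 -3.0 [ 1.7 -2.5  2.3]
-0.0425 -0.043 -3.8 [ 2.7 -2.9  3.5]
-0.041 -0.0428 -6.5 [ 2.5 -6.   3.6]
-0.0395 -0.0426 -6.9 [ 3.8 -5.9  4.9]
-0.038 -0.0425 -10.2 [ 5.  -8.9  5.7]
0.9999834386835874
14.1083
```

View pics/placedS.png

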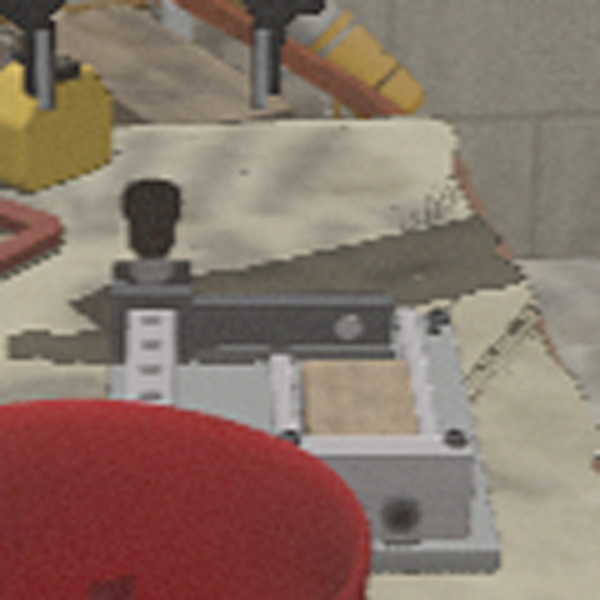

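The block lies flat in the channel against the plate (crop 300–415, 360–435), and the fingers straddle the knob symmetrically. Next are the knob lift and slide.

```bash
python3 - <<'E'
from h import *
jy=np.array([-np.sin(YAW),np.cos(YAW),0]); q=Q(YAW)
z=.131; arm.line_to(W(.062,-.065,z),.12,ori=q); arm.pause(.2); f0=np.array(arm.read_ft_force())
arm.move_gripper(0.1,90); arm.pause(.1)
z0=arm.read_tool_pos()[2]
print(arm.read_opening(),arm.read_finger_force(),f0,np.array(arm.read_ft_force())-f0,arm.read_tool_pos(),W(.062,-.065,z))
z+=.010; arm.line_to(W(.062,-.065,z),.06)
while z<.156:
    f=np.array(arm.read_ft_force())-f0; print(round(z,4),(arm.read_tool_pos()[2]-z0).round(4),f.round(1))
    if f[2]<-16: break
    z+=.0015; arm.line_to(W(.062,-.065,z),.04)
print(arm.read_time(),arm.read_opening())
E
```

```text
0.297871041007941 88.23479175567627 [-0.53589234 -0.80304788 -0.13677423] [-0.24638874  0.57001119  4.21288432] [0.53161755 0.2333424  0.13132774] [np.float64(0.5315979121966827), np.float64(0.23333072747449793), 0.131]
0.141 0.0091 [ 1.7  2.1 -6.2]
0.1425 0.0108 [ 3.2  1.6 -7.4]
0.144 0.0126 [ 1.8  2.1 -8.2]
0.1455 0.0142 [ 3.7  2.3 -7.9]
0.147 0.0157 [ 3.3  1.1 -8.9]
0.1485 0.0172 [ 2.6  2.7 -8.8]
0.15 0.0183 [  3.3   1.8 -13.2]
0.1515 0.0184 [  5.8   3.6 -21.2]
17.8 0.2906872760698489
```

The end stop was felt at 18 mm of lift. Now I'll slide to 48 mm, checking the forces.

```bash
python3 - <<'E'
from h import *
import cv2
jy=np.array([-np.sin(YAW),np.cos(YAW),0]); z=.1503; f0=np.array([-.54,-.8,-.14]); 
arm.line_to(W(.062,-.065,z),.03); d0=np.array(arm.read_tool_pos())@jy
for s in (.012,.024,.036,.042,.045,.0465,.048):
    arm.line_to(W(.062,-.065+s,z),.04); f=np.array(arm.read_ft_force())-f0
    print(s,(np.array(arm.read_tool_pos())@jy-d0).round(4),arm.read_tool_pos()[2].round(4),(f@jy).round(1),f.round(1))
    if f@jy<-12: print("blocked"); break
print(arm.read_time())
a=snapshot("side")[170:290,260:380];cv2.imwrite("pics/slid.png",cv2.resize(a,None,fx=5,fy=5,interpolation=cv2.INTER_CUBIC))
E
```

```text
0.012 0.012 0.1497 1.1 [  5.    3.6 -18.6]
0.024 0.0239 0.1497 -0.2 [  5.6   2.4 -18.1]
0.036 0.0359 0.1497 0.8 [  4.6   3.  -19.5]
0.042 0.0418 0.1497 0.7 [  4.7   3.  -18.5]
0.045 0.0444 0.1497 0.3 [  5.2   2.7 -18.5]
0.0465 0.0456 0.1497 -0.5 [  4.9   1.7 -19.4]
0.048 0.047 0.1497 -0.0 [  4.4   2.  -19. ]
20.45
```

View pics/slid.png

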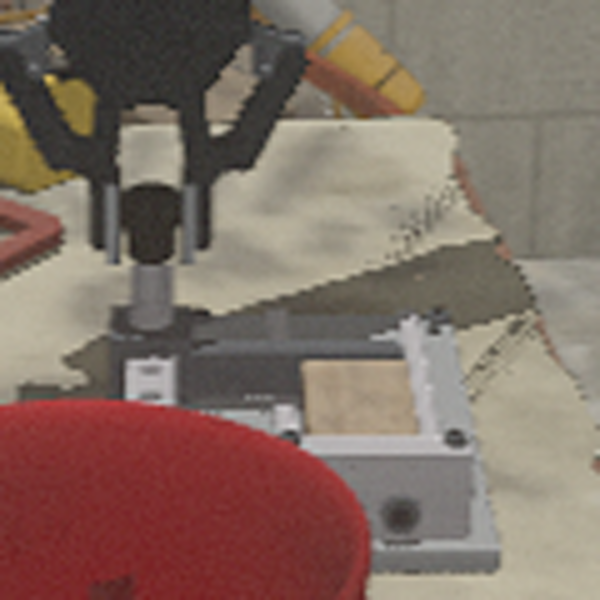

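The stop has moved up to the block with two holes still showing ahead of it, which is right for the 0.048 hole. I'll lower the knob and release it.

```bash
python3 - <<'E'
from h import *
import cv2
f0=np.array([-.54,-.8,-.14])
for z in (.144,.140,.136,.133,.1318):
    arm.line_to(W(.062,-.0172,z),.05); print(z,arm.read_tool_pos()[2].round(4),(np.array(arm.read_ft_force())-f0).round(1))
arm.move_gripper(.7); arm.pause(.2); p=arm.read_tool_pos(); print(p,W(.062,-.017,.13))
arm.line_to([p[0],p[1],.2],.15)
arm.movep([.55,-.1,.3],Q(YAW)); arm.pause(.3); print(arm.read_time())
s=snapshot("side")[170:290,260:380]; t=snapshot("top"); cv2.imwrite("pics/endtop_full.png",t)
o=np.hstack([cv2.resize(t[165:285,200:320],(400,400),interpolation=cv2.INTER_CUBIC),cv2.resize(s,(400,400),interpolation=cv2.INTER_CUBIC)])
cv2.imwrite("pics/end.png",o)
E
```

```text
0.144 0.1446 [ 2.4 -0.7 -7.8]
0.14 0.1402 [ 2.6 -0.4 -6.6]
0.136 0.136 [ 0.5 -0.5 -5.1]
0.133 0.1329 [ 0.5 -0.3 -5. ]
0.1318 0.1318 [ 0.8 -0.2 -4.5]
[0.51152469 0.27677573 0.13189827] [np.float64(0.5113963344277205), np.float64(0.2768726182883403), 0.13]
24.775
```

View pics/end.png

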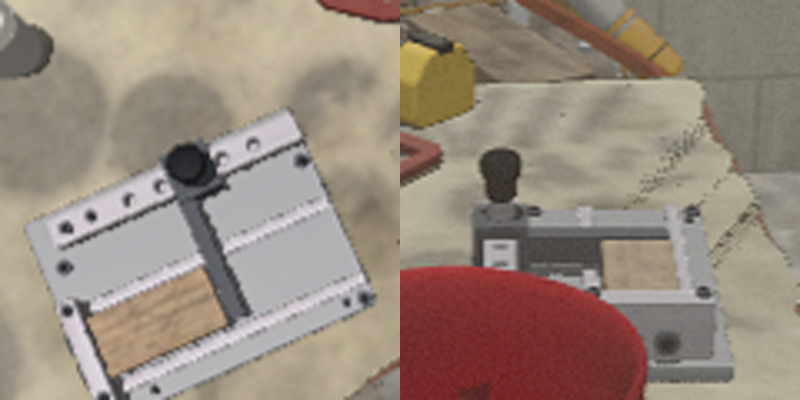

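The stop sits at the middle hole with two holes on either side. The knob is fully down, the block is held between plate and stop, and the glue and tape haven't moved.

```bash
python3 -c "
from station import ticket; print(ticket.finish_job())"
```

```text
the job is handed in; nothing more can be done
None
```

The job is handed in: the block lies flat in the channel against the bushing plate, held by the stop with its pin down in the 0.048 hole, and the glue bottle and tape measure are untouched (about 25 s of the 51 s allowed).

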